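# Sort the mixed-up tubes on the weld base plates

## Robot

A 7-joint arm with a two-finger parallel gripper is mounted at the origin on the work surface. World frame = base frame: x ahead of the robot, y to its left, z up, the work surface at z = 0. Lengths are in m, angles in rad, forces in N, time in s.
With the tool pointing down it reaches from about 0.425 to 0.925 m from the base axis. Payload 6.8 kg.
Tool frame: the origin (TCP) lies on the mounting face of the last link; the fingertips stand 173 mm ahead of it and the grasp point (between the pads) lies 155 mm ahead of it; y points along the fingers, x is the direction in which the jaws open and shut, and the axes are right-handed (so a half turn about y gives the same grasp; the last joint's range is limited). The gripper opens to 85 mm and grips with 20 to 120 N. Pads are 22 mm wide; open, the fingers measure 114 mm over their backs; the gripper's body (76 mm by 85 mm) begins 54 mm behind the grasp point. The pads swing forward as they close: fully open they stand 13 mm farther back than shut.
Start: joints at [1.052, 0.477, 0.022, 1.555, -0.011, 1.109, -0.083], TCP at [0.27, -0.619, 0.405] pointing down, gripper open.
Joint ranges: [-2.96, 2.96], [-0.34, 2.1], [-1.41, 1.46], [0.24, 2.44], [-1.37, 4.51], [0.17, 1.92], [-2.96, 2.96]. Speed limits (rad/s): [2.39, 2.39, 3.14, 3.14, 3.14, 3.14, 3.14].

## Interface

Orientations are given as a rotation vector (axis times angle).
In Python, from bench import r gives the robot as it stands.
- The arm moves only by the tool step_arm, never from a script. Its arguments are lists of equal length, an entry for each row: "xyz": the shift along the tool's x, y, z scaled (see below), a list of three; "rotation": the turn, a rotation vector about the tool's x, y, z scaled (see below), a list of three. A call has 1 to 20 rows; each row is the pose to reach, as a shift and turn from the pose measured when the call began, along the tool's axes at that moment; what a row does not reach only later rows make up. The controller multiplies each number of a shift by 30 cm and each number of a turn by 90 degrees. A row lasts 1/8 s, in which the tool goes at most 62.5 mm and 10.7 degrees, less where a joint would pass 70% of its speed; a pose out of reach is approached as far as the arm can. A call with a number of a shift or a turn outside -1 to 1 is refused whole. A call with a gripper value outside its range is refused whole. "grip" is the closure, from 0 (fully open) to 1 (shut), set as the call begins (left out, the last holds). The fingers move at their own pace and stop on an object; "force" is the grip in N (left out, the last holds). Time passes only in rows, so rows that repeat a pose let the fingers close. It gives the time, the measured TCP pose, the force and the opening at its end, in the units of the state.
- r.get_obs(): the state, without advancing time (a new reading comes with each control period).
- r.grab_frame(name): name is "scene" or "top"; returns a dict with "pixels" (400x640x3 uint8, red, green, blue), "fx", "fy", "cx", "cy" (pixels), "dist_coeffs" ([k1, k2, p1, p2, k3] as OpenCV has them; the pictures are not rectified), "position" and "attitude" of the camera in the world. Camera axes: x right, y down, z forward; pixel columns grow to the right and rows downward; lengths in m; the calibration is good to about 2 mm. A picture is of the moment at which its call begins. There is no depth.
- r.hand_in(): hands the job in, once; it reports no verdict.
The state is a dict: "clock": time; "joints": joint angles; "qvel": joint speeds; "tau": joint torques, N m; "tcp_pos": TCP position; "orientation": TCP orientation; "contact_force": force on the tool from outside, world axes, zero at the start; "moment": the same for the moment, N m; "grip_width": finger opening in m.
Only numpy, scipy, OpenCV 4.12 (cv2) and the standard library are available. Lean on these libraries where they do the work, as an engineer would, in place of code of your own. Each camera call takes 0.05 s, during which the arm holds its last target.

## Task

The three tube pieces got mixed up before tacking: move them so that each stands upright on the bright ground spot of the base plate whose upright flat bar is as high as the tube, using the empty round copper disc or any free place to park one on the way. Do not tip a tube over, leave all three standing freely and still, and do not shift the small white jar or the grey block magnet.

Things in the scene. Friction and masses are not known exactly. Their poses are not given: they have to be found in the camera images.
- tube_short: The short piece of bare steel round tube, standing upright: outside diameter 45 mm, bore 35 mm, 34 mm high, about 170 g. Origin: centre of its lower end; z points up the tube. All three tubes have the same diameter and differ only in height (34, 50, 66 mm). At the start each stands centred on the bright spot of a base plate it does not belong to.
- tube_medium: The medium piece of bare steel round tube, standing upright: outside diameter 45 mm, bore 35 mm, 50 mm high, about 250 g. Origin: centre of its lower end; z points up the tube. All three tubes have the same diameter and differ only in height (34, 50, 66 mm). At the start each stands centred on the bright spot of a base plate it does not belong to.
- tube_long: The long piece of bare steel round tube, standing upright: outside diameter 45 mm, bore 35 mm, 66 mm high, about 330 g. Origin: centre of its lower end; z points up the tube. All three tubes have the same diameter and differ only in height (34, 50, 66 mm). At the start each stands centred on the bright spot of a base plate it does not belong to.
- plate_low: Fixed dark steel base plate, 8 mm thick, 76 wide, 141 long, with the lowest and shortest upright flat bar: 10 mm thick, 50 long, 34 high above the plate's top. Origin: on the table under the centre of the bright spot (68 mm diameter, flush with the plate's top) where a tube stands. x points from the spot along the bar, z up: plate from x = -38 to 103 mm, bar from x = 45 to 95 mm, on y = 0.
- plate_mid: Fixed dark steel base plate, 8 mm thick, 76 wide, 161 long, with the middle upright flat bar: 10 mm thick, 70 long, 50 high above the plate's top. Origin: on the table under the centre of the bright spot (68 mm diameter, flush with the plate's top) where a tube stands. x points from the spot along the bar, z up: plate from x = -38 to 123 mm, bar from x = 45 to 115 mm, on y = 0.
- plate_tall: Fixed dark steel base plate, 8 mm thick, 76 wide, 181 long, with the tallest and longest upright flat bar: 10 mm thick, 90 long, 66 high above the plate's top. Origin: on the table under the centre of the bright spot (68 mm diameter, flush with the plate's top) where a tube stands. x points from the spot along the bar, z up: plate from x = -38 to 143 mm, bar from x = 45 to 135 mm, on y = 0.
- rest_disc: Fixed plain round copper disc lying on the table, 90 mm diameter, 6 mm thick, empty at the start: a free spot where a tube may be stood for a while. Origin: centre of its underside, on the table.
- jar: Bystander: a loose small white plastic jar with a black cap, 38 mm diameter, 50 mm high, standing among the plates. Origin: centre of its underside.
- magnet: Bystander: a loose grey block magnet, 45 x 22 x 24 mm, with a 14 mm round steel button 4 mm high on top, on the table nearest the robot. Origin: centre of its underside; x along its 45 mm length.
Mind the look-alikes: they are no part of the job. Leave any yellow look-alike of the plate_tall alone. Leave any red look-alike of the tube_medium alone.

How it is judged:
At the end, for the whole second after the job is handed in: Short tube on the plate with the lowest bar, medium on the middle, long on the tallest: each within 13 mm of the bright spot's centre, resting on the plate (lower end 5 to 12 mm above the table), upright within 0.1 rad, at rest (under 0.02 m/s, 0.2 rad/s) (horizontal distance between tube_short and plate_low below 0.013 m and z of tube_short in the frame of plate_low between 0.005 and 0.012 m and angle between each of tube_short, tube_medium, tube_long's own z axis and vertical below 0.1 rad and linear speed of each of tube_short, tube_medium, tube_long below 0.02 m/s and angular speed of each of tube_short, tube_medium, tube_long below 0.2 rad/s and horizontal distance between tube_medium and plate_mid below 0.013 m and z of tube_medium in the frame of plate_mid between 0.005 and 0.012 m and horizontal distance between tube_long and plate_tall below 0.013 m and z of tube_long in the frame of plate_tall between 0.005 and 0.012 m); the robot touches nothing.
It fails at once if the short tube is tipped by more than 0.6 rad (angle between tube_short's own z axis and vertical above 0.6 rad).
It fails at once if the medium tube is tipped by more than 0.6 rad (angle between tube_medium's own z axis and vertical above 0.6 rad).
It fails at once if the long tube is tipped by more than 0.6 rad (angle between tube_long's own z axis and vertical above 0.6 rad).
It fails at once if the white jar is shifted by more than 20 mm (distance of jar from where it was at the start of the episode above 0.02 m).
It fails at once if the block magnet is shifted by more than 20 mm (distance of magnet from where it was at the start of the episode above 0.02 m).
It also fails if it takes over 106 s, if anything falls off the work surface, if the arm or the gripper's body presses on something with over 40 N, if the wrist force passes 120 N, or if a joint passes its speed limit or range.

## Working session

There is one attempt and no reset: what is moved stays moved. The work goes in short steps, Python scripts to look and compute and a tool call to move; the robot and the scene stay as the last step left them, time stands still between calls to the robot, and variables do not carry over. Pictures are saved under pics/ and viewed, and the job is handed in when it is done.

Besides the shell and the picture viewer there is one more tool, called after "Request:" as name(argument=value, ...) on one line, values as JSON. step_arm: Moves the arm, as the interface text tells. Its arguments: {"type":"object","properties":{"xyz":{"type":"array"},"rotation":{"type":"array"},"grip":{"type":"number"},"force":{"type":"number"}},"required":["xyz","rotation"]}

```bash
ls; mkdir -p pics
python3 - <<'E'
from bench import r
import cv2
o=r.get_obs()
for k,v in o.items(): print(k,v)
for n in("scene","top"):
    f=r.grab_frame(n)
    cv2.imwrite(f"pics/{n}0.png",f["pixels"][:,:,::-1])
    print({k:v for k,v in f.items() if k!="pixels"})
E
```

```text
pics
clock 0.0
joints [ 1.05194054  0.47779239  0.02232454  1.55644793 -0.01152747  1.1093168
 -0.08309408]
qvel [-0.00028271 -0.00012292  0.00070114  0.00078162 -0.00023963  0.0005303
  0.00114008]
tau [-1.10477216e-03 -5.96447682e+01  1.60811450e+00 -2.81201899e+01
  1.27167755e-02  9.31271788e-03 -4.22104080e-06]
tcp_pos [ 0.26943635 -0.61858888  0.40373179]
orientation [-1.37504439  0.9027004  -0.9000825 ]
contact_force [ 0.03571042  0.1270927  -0.71592983]
moment [-0.03536261 -0.00144545  0.00838666]
grip_width 0.0852809641795096
{'fx': 372.0167823779861, 'fy': 372.0167823779861, 'cx': 316.01645617315904, 'cy': 197.44100286226984, 'dist_coeffs': array([-0.02505017,  0.        ,  0.        ,  0.        ,  0.        ]), 'position': array([0.96157764, 0.26323885, 0.5855019 ]), 'attitude': array([-1.33100671, -2.26344175,  0.91767977])}
{'fx': 405.2712096788664, 'fy': 405.2712096788664, 'cx': 317.2226151789529, 'cy': 200.07020937330856, 'dist_coeffs': array([-0.06312878,  0.        ,  0.        ,  0.        ,  0.        ]), 'position': array([ 0.45097002, -0.0025239 ,  0.94039355]), 'attitude': array([-2.1582439 ,  2.21416797, -0.07591175])}
```

View pics/scene0.png

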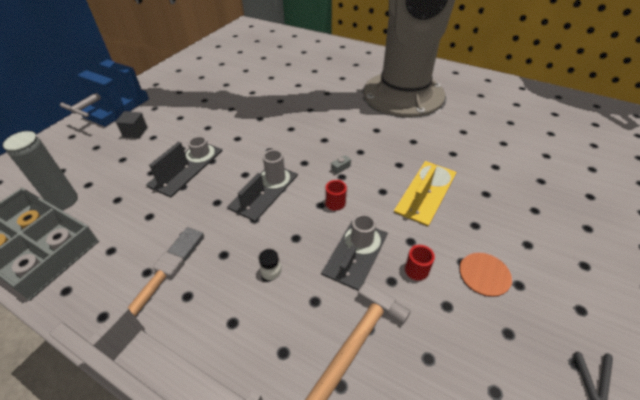

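View pics/top0.png

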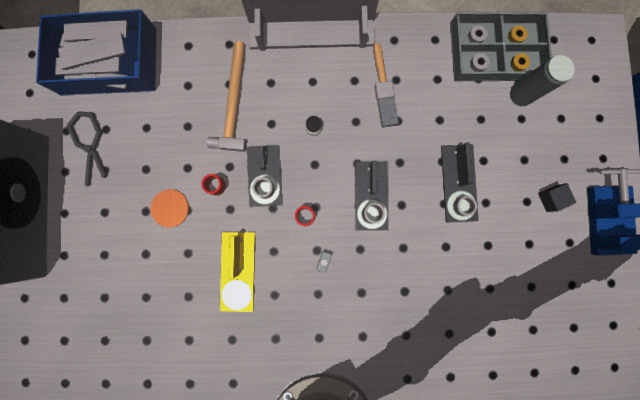

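Run:
```python
from bench import r
from scipy.spatial.transform import Rotation as R
o=r.get_obs(); print(R.from_rotvec(o['orientation']).as_matrix().round(3)); print(o['orientation'], R.from_quat(R.from_rotvec(o['orientation']).as_quat()).as_rotvec())
```

```text
[[ 0.399 -0.001  0.917]
 [-0.917  0.001  0.399]
 [-0.002 -1.    -0.   ]]
[-1.37517691  0.90261122 -0.90023911] [-1.37517691  0.90261122 -0.90023911]
```

Run:
```python
import cv2
t=cv2.imread("pics/top0.png"); s=cv2.imread("pics/scene0.png")
a=cv2.resize(t[130:240,235:395],None,fx=5,fy=5,interpolation=cv2.INTER_CUBIC)
b=cv2.resize(t[130:240,340:500],None,fx=5,fy=5,interpolation=cv2.INTER_CUBIC)
cv2.imwrite("pics/a0.png",a);cv2.imwrite("pics/b0.png",b)
cv2.imwrite("pics/s0.png",cv2.resize(s[120:290,140:400],None,fx=3,fy=3,interpolation=cv2.INTER_CUBIC))
```

```text
(no output)
```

View pics/a0.png

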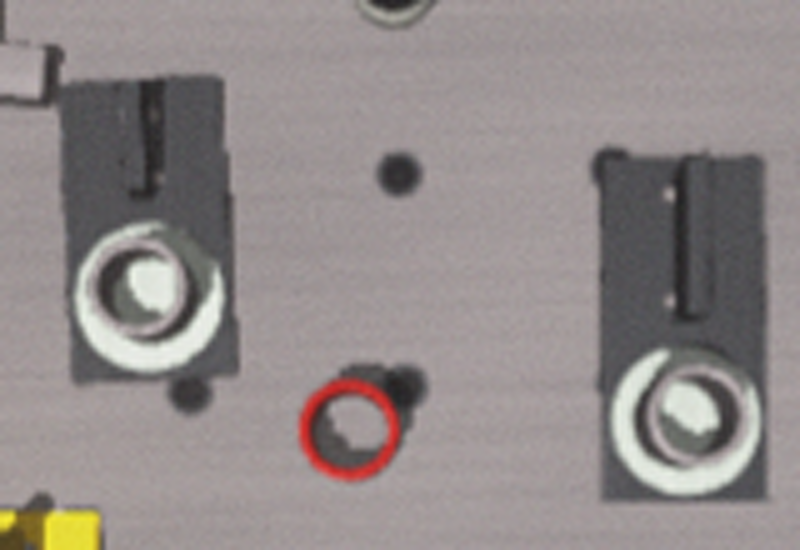

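View pics/b0.png

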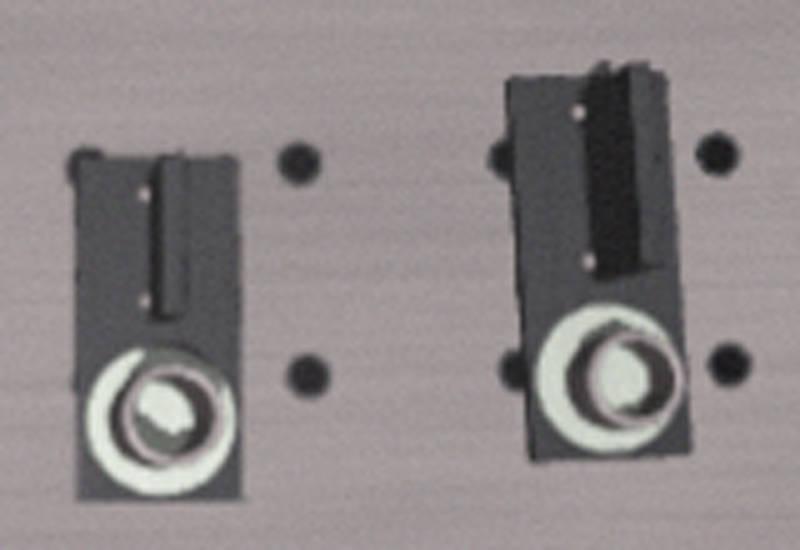

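View pics/s0.png

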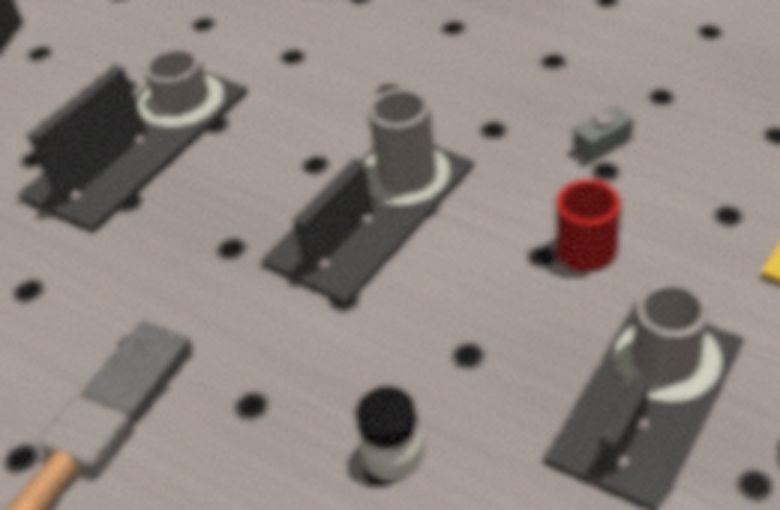

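```bash
cat > h.py <<'E'
import numpy as np, cv2
from scipy.spatial.transform import Rotation as R
CAM={'top':(405.2712096788664,317.2226151789529,200.07020937330856,-0.06312878,[0.45097002,-0.0025239,0.94039355],[-2.1582439,2.21416797,-0.07591175]),
'scene':(372.0167823779861,316.01645617315904,197.44100286226984,-0.02505017,[0.96157764,0.26323885,0.5855019],[-1.33100671,-2.26344175,0.91767977])}
def w(cam,u,v,z):
    f,cx,cy,k,p,a=CAM[cam]
    n=cv2.undistortPoints(np.array([[[u,v]]],float),np.array([[f,0,cx],[0,f,cy],[0,0,1]]),np.array([k,0,0,0,0.]))[0,0]
    d=R.from_rotvec(a).apply([n[0],n[1],1]); p=np.array(p)
    return (p+d*(z-p[2])/d[2]).round(4)
def px(cam,X):
    f,cx,cy,k,p,a=CAM[cam]; r=R.from_rotvec(a).inv()
    return cv2.projectPoints(np.array(X,float).reshape(-1,3),r.as_rotvec(),-r.apply(p),np.array([[f,0,cx],[0,f,cy],[0,0,1]]),np.array([k,0,0,0,0.]))[0].reshape(-1,2)
def st():
    from bench import r
    o=r.get_obs(); M=R.from_rotvec(o['orientation']).as_matrix()
    p=np.array(o['tcp_pos']); g=p+0.155*M[:,1]
    return o,M,p,g
def go(target,yaw_x):
    """target grasp point; yaw_x = jaw x-axis direction angle in world; tool y down. prints shift and turn in units."""
    o,M,p,g=st()
    x=np.array([np.cos(yaw_x),np.sin(yaw_x),0]); y=np.array([0,0,-1.]); z=np.cross(x,y)
    T=np.stack([x,y,z],1); tp=np.array(target)-0.155*y
    s=M.T@(tp-p)/0.3; t=R.from_matrix(M.T@T).as_rotvec()/(np.pi/2)
    print('t',round(o['clock'],2),'grasp',g.round(4),'width',round(o['grip_width'],4),'F',np.round(o['contact_force'],1),'x ang',round(np.degrees(np.arctan2(M[1,0],M[0,0])),1),'tilt',M[2].round(3))
    print('xyz',s.round(4),'rot',t.round(4)); return M
E
python3 - <<'E'
from h import *
P=lambda c,x,y,u0,v0:((x+.5)/5-.5+u0,(y+.5)/5-.5+v0)
for n,x,y,u,z,q in [('low',149.5,298,235,.008,0),('mid',686,421,235,.008,0),('tall',612,379,340,.008,0),('med',139,288,235,.058,0),('long',697,414,235,.074,0),('short',635,380,340,.042,0),('red',350,430,235,.05,0)]:
    print(n,w('top',*P(0,x,y,u,130),z))
S=lambda x,y:((x+.5)/3-.5+140,(y+.5)/3-.5+120)
for n,x,y,z in [('med',672,311,.058),('long',400,110,.074),('short',175,69,.042),('jar',386,415,.05),('red',589,203,.05),('magnet',603,125,.026)]:
    print('scene',n,w('scene',*S(x,y),z))
print('disc',w('top',170,208,.006),w('scene',486,274,.006),'jar',w('top',314,125,.05),'red2',w('top',213,184,.05))
# plate axis dir
for n,x1,y1,x2,y2,u in [('low',62,84,72,382,235),('low2',223,75,238,376,235),('mid',600,158,602,499,235),('mid2',764,157,768,497,235),('tall',506,80,532,461,340),('tall2',664,75,692,453,340)]:
    a=w('top',*P(0,x1,y1,u,130),.008);b=w('top',*P(0,x2,y2,u,130),.008);d=a-b;print(n,a,b,np.degrees(np.arctan2(d[1],d[0])).round(1))
E
```

```text
low [0.5438 0.1176 0.008 ]
mid [ 0.4806 -0.1285  0.008 ]
tall [ 0.4945 -0.3395  0.008 ]
med [0.5434 0.1157 0.058 ]
long [ 0.4814 -0.1244  0.074 ]
short [ 0.4922 -0.3376  0.042 ]
red [0.4791 0.025  0.05  ]
scene med [0.5459 0.1166 0.058 ]
scene long [ 0.4825 -0.1243  0.074 ]
scene short [ 0.4953 -0.3345  0.042 ]
scene jar [0.6888 0.0026 0.05  ]
scene red [0.4801 0.0257 0.05  ]
scene magnet [ 0.3789 -0.0142  0.026 ]
disc [0.5059 0.3395 0.006 ] [0.5074 0.343  0.006 ] jar [ 0.681  -0.0007  0.05  ] red2 [0.5542 0.2266 0.05  ]
low [0.6453 0.1571 0.008 ] [0.5058 0.1541 0.008 ] 1.2
low2 [0.6474 0.0817 0.008 ] [0.5066 0.0774 0.008 ] 1.7
mid [ 0.6038 -0.0928  0.008 ] [ 0.4458 -0.0886  0.008 ] -1.5
mid2 [ 0.6024 -0.1692  0.008 ] [ 0.4447 -0.1651  0.008 ] -1.5
tall [ 0.636  -0.2965  0.008 ] [ 0.4575 -0.3001  0.008 ] 1.2
tall2 [ 0.6369 -0.372   0.008 ] [ 0.4591 -0.3756  0.008 ] 1.2
```

Run:
```python
from h import *
go([0.40,-0.30,.25],-np.pi/2)
```

```text
t 0.1 grasp [ 0.2693 -0.6184  0.2488] width 0.0852 F [ 0.8  0.2 -0.3] x ang -66.5 tilt [-0.002 -1.    -0.   ]
xyz [-0.7999 -0.0027  0.8231] rot [ 0.0003  0.2615 -0.001 ]
```

Request:
step_arm(xyz=[[-0.8,0,0.82],[-0.8,0,0.82],[-0.8,0,0.82],[-0.8,0,0.82],[-0.8,0,0.82],[-0.8,0,0.82],[-0.8,0,0.82],[-0.8,0,0.82]], rotation=[[0,0.26,0],[0,0.26,0],[0,0.26,0],[0,0.26,0],[0,0.26,0],[0,0.26,0],[0,0.26,0],[0,0.26,0]], grip=0, force=50)

```text
clock: 1.1
tcp_pos: [0.3987, -0.3011, 0.404]
orientation: [-1.21, 1.21, -1.207]
contact_force: [0.5, -0.4, 0.2]
grip_width: 0.0854
```

Run:
```python
from h import *
go([0.47,-0.02,.2],-np.pi/2)
```

```text
t 1.1 grasp [ 0.3985 -0.3009  0.249 ] width 0.0854 F [ 0.5 -0.4  0.2] x ang -89.9 tilt [-0.001 -1.    -0.001]
xyz [-0.9365  0.1642  0.2394] rot [ 0.0008  0.001  -0.0007]
```

Request:
step_arm(xyz=[[-0.94,0.16,0.24],[-0.94,0.16,0.24],[-0.94,0.16,0.24],[-0.94,0.16,0.24],[-0.94,0.16,0.24],[-0.94,0.16,0.24]], rotation=[[0,0,0],[0,0,0],[0,0,0],[0,0,0],[0,0,0],[0,0,0]])

```text
clock: 1.85
tcp_pos: [0.4709, -0.0171, 0.3558]
orientation: [-1.211, 1.208, -1.203]
contact_force: [0.0, -1.0, 0.3]
grip_width: 0.0857
```

Run:
```python
from h import *
go([0.5445,0.1165,.12],-np.pi/2)
```

```text
t 1.85 grasp [ 0.4706 -0.0167  0.2008] width 0.0857 F [ 0.  -1.   0.3] x ang -89.7 tilt [-0.002 -1.    -0.002]
xyz [-0.4434  0.2697  0.2482] rot [ 0.0012  0.0033 -0.0014]
```

Request:
step_arm(xyz=[[-0.44,0.27,0.25],[-0.44,0.27,0.25],[-0.44,0.27,0.25],[-0.44,0.27,0.25],[-0.44,0.27,0.25],[-0.44,0.27,0.25]], rotation=[[0,0,0],[0,0,0],[0,0,0],[0,0,0],[0,0,0],[0,0,0]])

```text
clock: 2.6
tcp_pos: [0.5452, 0.1131, 0.2755]
orientation: [-1.21, 1.209, -1.207]
contact_force: [0.0, -0.8, 0.5]
grip_width: 0.0852
```

Run:
```python
from h import *
go([0.5445,0.1165,.04],-np.pi/2)
from bench import r
for n in("scene","top"):
    f=r.grab_frame(n)["pixels"][:,:,::-1]
    c=f[120:290,260:460] if n=="scene" else f[120:240,200:360]
    cv2.imwrite(f"pics/{n}1.png",cv2.resize(c,None,fx=3.5,fy=3.5,interpolation=cv2.INTER_CUBIC))
```

```text
t 2.6 grasp [0.545  0.1132 0.1205] width 0.0852 F [ 0.  -0.8  0.5] x ang -89.9 tilt [-0.001 -1.    -0.001]
xyz [-0.0111  0.2683 -0.002 ] rot [ 0.0007  0.0012 -0.0007]
```

View pics/scene1.png

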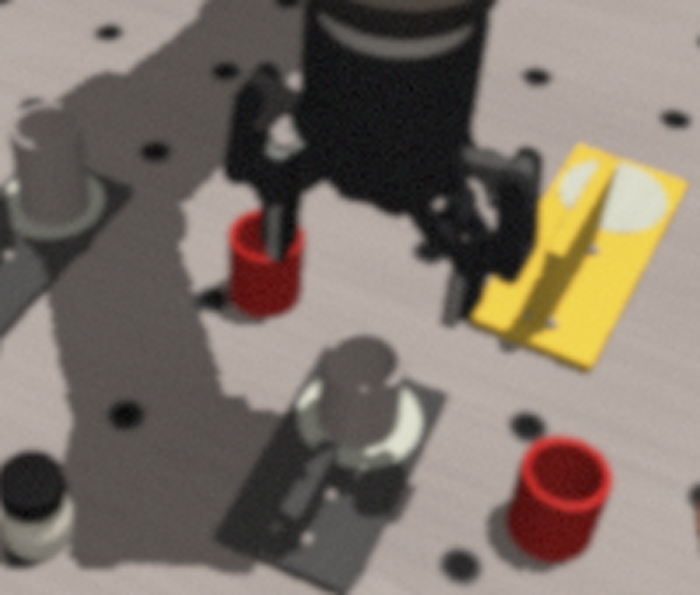

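Request:
step_arm(xyz=[[-0.011,0.13,0],[-0.011,0.27,0],[-0.011,0.27,0],[-0.011,0.27,0],[-0.011,0.27,0]], rotation=[[0,0,0],[0,0,0],[0,0,0],[0,0,0],[0,0,0]])

```text
clock: 3.32
tcp_pos: [0.5459, 0.1174, 0.1965]
orientation: [-1.207, 1.207, -1.207]
contact_force: [0.5, -0.3, -0.6]
grip_width: 0.0855
```

Request:
step_arm(xyz=[[0,0,0],[0,0,0],[0,0,0],[0,0,0],[0,0,0],[0,0,0],[0,0,0],[0,0,0]], rotation=[[0,0,0],[0,0,0],[0,0,0],[0,0,0],[0,0,0],[0,0,0],[0,0,0],[0,0,0]], grip=1, force=50)

```text
clock: 4.32
tcp_pos: [0.5462, 0.1173, 0.1976]
orientation: [-1.206, 1.206, -1.207]
contact_force: [-1.9, -1.3, 9.2]
grip_width: 0.0442
```

Run:
```python
from h import *
go([0.5445,0.1165,.04],-np.pi/2)
from bench import r
for n in("scene",):
    f=r.grab_frame(n)["pixels"][:,:,::-1]
    c=f[120:290,260:460] if n=="scene" else f[120:240,200:360]
    cv2.imwrite(f"pics/{n}2.png",cv2.resize(c,None,fx=3.5,fy=3.5,interpolation=cv2.INTER_CUBIC))
```

```text
t 4.33 grasp [0.5467 0.1176 0.0426] width 0.0442 F [-1.9 -1.3  9.2] x ang -89.9 tilt [-0.002 -1.     0.003]
xyz [ 0.0027  0.0085 -0.0058] rot [-0.0022  0.0016 -0.0013]
```

View pics/scene2.png

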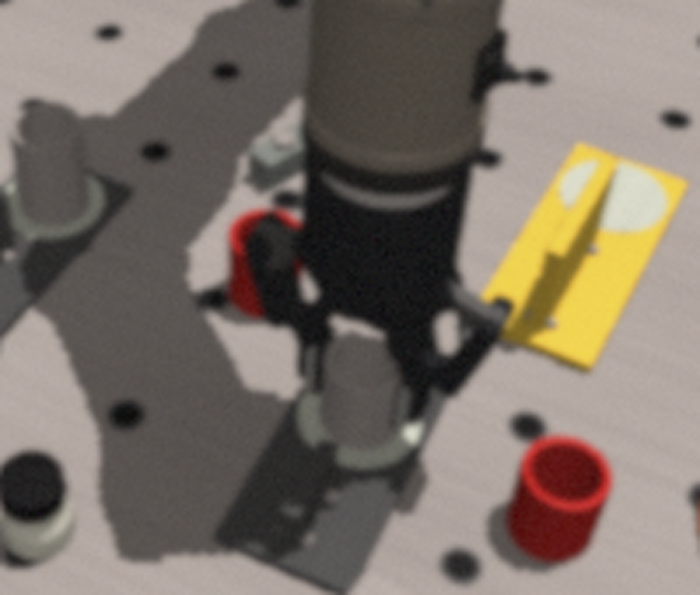

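Request:
step_arm(xyz=[[0,-0.1,0],[0,-0.2,0],[0,-0.35,0],[-0.1,-0.4,-0.02],[-0.3,-0.4,-0.05],[-0.5,-0.4,-0.09],[-0.65,-0.4,-0.11],[-0.746,-0.4,-0.13],[-0.746,-0.4,-0.13],[-0.746,-0.4,-0.13],[-0.746,-0.4,-0.13]], rotation=[[0,0,0],[0,0,0],[0,0,0],[0,0,0],[0,0,0],[0,0,0],[0,0,0],[0,0,0],[0,0,0],[0,0,0],[0,0,0]])

```text
clock: 5.75
tcp_pos: [0.5068, 0.3392, 0.3176]
orientation: [-1.206, 1.207, -1.21]
contact_force: [0.1, 0.4, -3.2]
grip_width: 0.0439
```

Run:
```python
from h import *
go([0.5065,0.341,.042],-np.pi/2)
from bench import r
for n in("scene",):
    f=r.grab_frame(n)["pixels"][:,:,::-1]
    c=f[150:320,380:580]
    cv2.imwrite(f"pics/{n}3.png",cv2.resize(c,None,fx=3.5,fy=3.5,interpolation=cv2.INTER_CUBIC))
```

```text
t 5.75 grasp [0.5073 0.3393 0.1626] width 0.0439 F [ 0.1  0.4 -3.2] x ang -90.0 tilt [-0.001 -1.     0.003]
xyz [-0.0058  0.402  -0.0024] rot [-0.002   0.0002 -0.0005]
```

View pics/scene3.png

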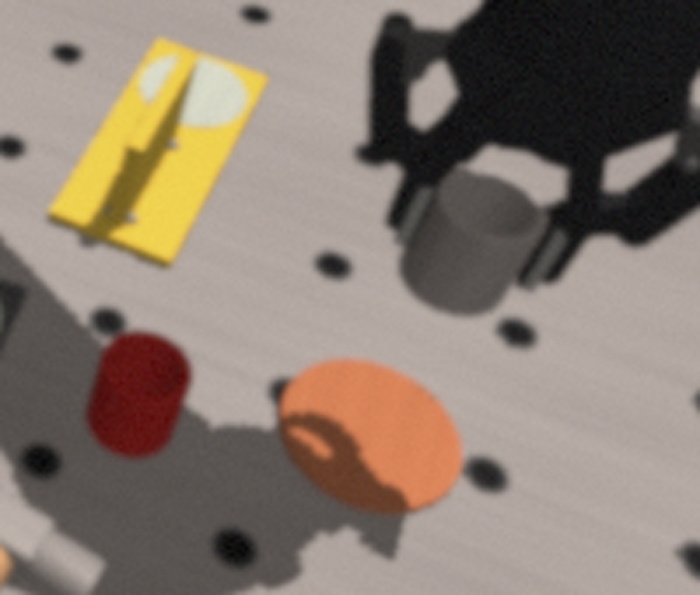

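Request:
step_arm(xyz=[[-0.006,0.15,0],[-0.006,0.28,0],[-0.006,0.35,0],[-0.006,0.38,0],[-0.006,0.395,0],[-0.006,0.4,0],[-0.006,0.404,0],[-0.006,0.406,0],[-0.006,0.406,0]], rotation=[[0,0,0],[0,0,0],[0,0,0],[0,0,0],[0,0,0],[0,0,0],[0,0,0],[0,0,0],[0,0,0]])

```text
clock: 6.92
tcp_pos: [0.5073, 0.3413, 0.1962]
orientation: [-1.206, 1.207, -1.21]
contact_force: [-0.1, 0.3, -2.6]
grip_width: 0.0444
```

Run:
```python
from h import *
go([0.5065,0.341,.042],-np.pi/2)
from bench import r
for n in("scene",):
    f=r.grab_frame(n)["pixels"][:,:,::-1]
    c=f[150:320,380:580]
    cv2.imwrite(f"pics/{n}4.png",cv2.resize(c,None,fx=3.5,fy=3.5,interpolation=cv2.INTER_CUBIC))
```

```text
t 6.92 grasp [0.5078 0.3415 0.0412] width 0.0444 F [-0.1  0.3 -2.6] x ang -90.0 tilt [-0.001 -1.     0.004]
xyz [ 0.001  -0.0028 -0.0026] rot [-0.0023  0.0002 -0.0008]
```

View pics/scene4.png

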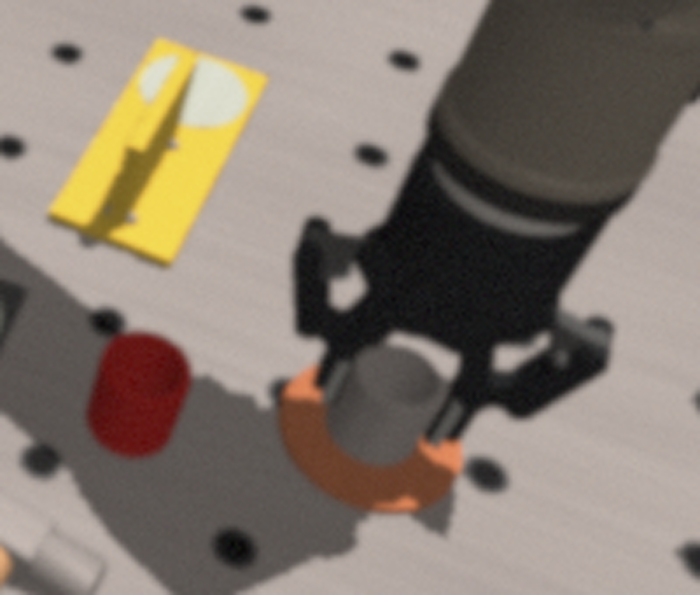

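Request:
step_arm(xyz=[[0,0.002,0],[0,0.004,0],[0,0.006,0],[0,0.006,0]], rotation=[[0,0,0],[0,0,0],[0,0,0],[0,0,0]])

```text
clock: 7.48
tcp_pos: [0.5073, 0.3414, 0.1956]
orientation: [-1.206, 1.207, -1.21]
contact_force: [-3.5, -2.8, 10.1]
grip_width: 0.044
```

Request:
step_arm(xyz=[[0,0,0],[0,0,0],[0,0,0],[0,0,0],[0,0,0]], rotation=[[0,0,0],[0,0,0],[0,0,0],[0,0,0],[0,0,0]], grip=0)

```text
clock: 8.1
tcp_pos: [0.5073, 0.3413, 0.1955]
orientation: [-1.206, 1.207, -1.21]
contact_force: [-0.5, -0.1, -0.6]
grip_width: 0.0855
```

Run:
```python
from h import *
go([0.5065,0.341,.20],-np.pi/2)
```

```text
t 8.1 grasp [0.5079 0.3415 0.0405] width 0.0855 F [-0.5 -0.1 -0.6] x ang -90.0 tilt [-0.001 -1.     0.004]
xyz [ 0.0006 -0.5317 -0.0006] rot [-0.0025  0.0001 -0.0006]
```

Request:
step_arm(xyz=[[0,-0.2,0],[0,-0.4,0],[0,-0.53,0],[0.3,-0.53,0],[0.6,-0.53,0],[0.9,-0.53,0],[1,-0.53,0],[1,-0.53,0]], rotation=[[0,0,0],[0,0,0],[0,0,0],[0,0,0],[0,0,0],[0,0,0],[0,0,0],[0,0,0]])

```text
clock: 9.1
tcp_pos: [0.5064, 0.0384, 0.3543]
orientation: [-1.205, 1.207, -1.212]
contact_force: [0.6, -0.3, -0.5]
grip_width: 0.0852
```

Request:
step_arm(xyz=[[1,0,0],[1,0,0],[1,0,0],[1,0,0],[1,0,0],[1,0,0]], rotation=[[0,0,0],[0,0,0],[0,0,0],[0,0,0],[0,0,0],[0,0,0]])

```text
clock: 9.85
tcp_pos: [0.5046, -0.2667, 0.3541]
orientation: [-1.203, 1.213, -1.219]
contact_force: [0.7, -0.1, 0.1]
grip_width: 0.085
```

Run:
```python
from h import *
go([0.494,-0.337,.12],-np.pi/2)
from bench import r
f=r.grab_frame("scene")["pixels"][:,:,::-1]
cv2.imwrite("pics/scene5.png",f)
```

```text
t 9.85 grasp [ 0.5052 -0.2669  0.1991] width 0.085 F [ 0.7 -0.1  0.1] x ang -90.6 tilt [ 0.002 -1.     0.004]
xyz [ 0.2343  0.2638 -0.0341] rot [-0.0025 -0.0061  0.0011]
```

View pics/scene5.png

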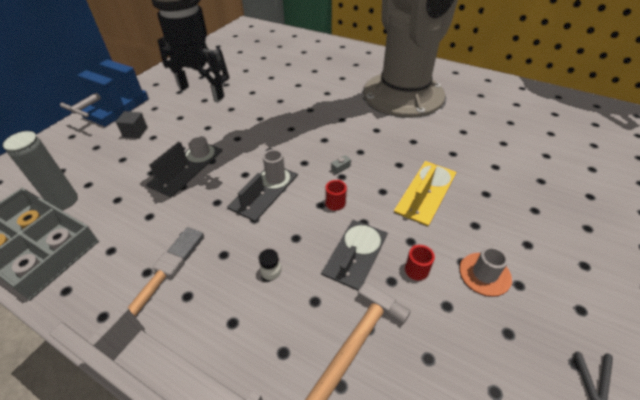

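Request:
step_arm(xyz=[[0.23,0.1,-0.034],[0.234,0.26,-0.034],[0.234,0.26,-0.034],[0.234,0.26,-0.034],[0.234,0.26,-0.034]], rotation=[[0,-0.006,0],[0,-0.006,0],[0,-0.006,0],[0,-0.006,0],[0,-0.006,0]])

```text
clock: 10.52
tcp_pos: [0.4964, -0.3325, 0.2782]
orientation: [-1.207, 1.199, -1.209]
contact_force: [-0.2, 0.1, -0.2]
grip_width: 0.0857
```

Run:
```python
from h import *
go([0.494,-0.337,.031],-np.pi/2)
from bench import r
f=r.grab_frame("scene")["pixels"][:,:,::-1]
cv2.imwrite("pics/scene6.png",cv2.resize(f[60:230,110:310],None,fx=3.5,fy=3.5,interpolation=cv2.INTER_CUBIC))
```

```text
t 10.53 grasp [ 0.4976 -0.3326  0.1232] width 0.0857 F [-0.2  0.1 -0.2] x ang -89.6 tilt [ 0.001 -1.     0.007]
xyz [ 0.0147  0.3072 -0.0105] rot [-0.0046  0.0039  0.0006]
```

View pics/scene6.png

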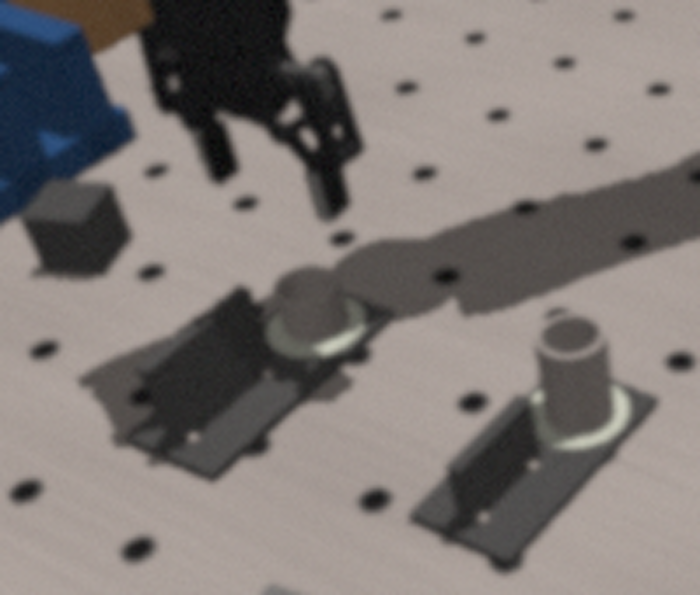

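Request:
step_arm(xyz=[[0.015,0.05,-0.011],[0.015,0.15,-0.011],[0.015,0.25,-0.011],[0.015,0.29,-0.011],[0.015,0.307,-0.011],[0.015,0.307,-0.011],[0.015,0.307,-0.011]], rotation=[[-0.004,0.004,0],[-0.004,0.004,0],[-0.004,0.004,0],[-0.004,0.004,0],[-0.004,0.004,0],[-0.004,0.004,0],[-0.004,0.004,0]])

```text
clock: 11.45
tcp_pos: [0.494, -0.3376, 0.1869]
orientation: [-1.209, 1.207, -1.212]
contact_force: [-0.1, -0.7, 0.6]
grip_width: 0.0855
```

Run:
```python
from h import *
go([0.494,-0.337,.031],-np.pi/2)
from bench import r
f=r.grab_frame("scene")["pixels"][:,:,::-1]
cv2.imwrite("pics/scene7.png",cv2.resize(f[60:230,110:310],None,fx=3.5,fy=3.5,interpolation=cv2.INTER_CUBIC))
```

```text
t 11.45 grasp [ 0.4943 -0.3379  0.0319] width 0.0855 F [-0.1 -0.7  0.6] x ang -90.0 tilt [ 0.002 -1.     0.002]
xyz [-0.0021  0.003  -0.    ] rot [-0.0014 -0.0004  0.0012]
```

View pics/scene7.png

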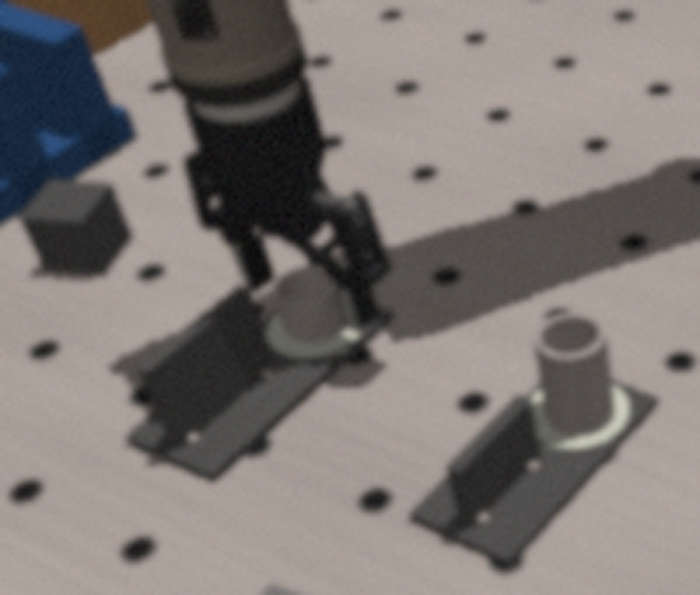

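Request:
step_arm(xyz=[[0,0,0],[0,0,0],[0,0,0],[0,0,0],[0,0,0],[0,0,0],[0,0,0]], rotation=[[0,0,0],[0,0,0],[0,0,0],[0,0,0],[0,0,0],[0,0,0],[0,0,0]], grip=1, force=50)

```text
clock: 12.38
tcp_pos: [0.4941, -0.3379, 0.1875]
orientation: [-1.209, 1.206, -1.213]
contact_force: [-0.9, 0.7, 6.0]
grip_width: 0.0431
```

Request:
step_arm(xyz=[[0,-0.1,0],[0,-0.25,0],[0,-0.45,0],[0,-0.5,0],[0,-0.5,0]], rotation=[[0,0,0],[0,0,0],[0,0,0],[0,0,0],[0,0,0]])

```text
clock: 13.0
tcp_pos: [0.4936, -0.3374, 0.3377]
orientation: [-1.208, 1.206, -1.214]
contact_force: [-0.2, 1.5, -2.2]
grip_width: 0.0426
```

Run:
```python
from h import *
go([0.54,-0.05,.19],-np.pi/2)
from bench import r
f=r.grab_frame("scene")["pixels"][:,:,::-1]
cv2.imwrite("pics/scene8.png",cv2.resize(f[0:230,110:310],None,fx=2.5,fy=2.5,interpolation=cv2.INTER_CUBIC))
```

```text
t 13.0 grasp [ 0.4942 -0.3379  0.1827] width 0.0426 F [-0.2  1.5 -2.2] x ang -90.0 tilt [ 0.003 -1.     0.004]
xyz [-0.9581 -0.0265  0.1539] rot [-0.0024 -0.0005  0.0019]
```

View pics/scene8.png

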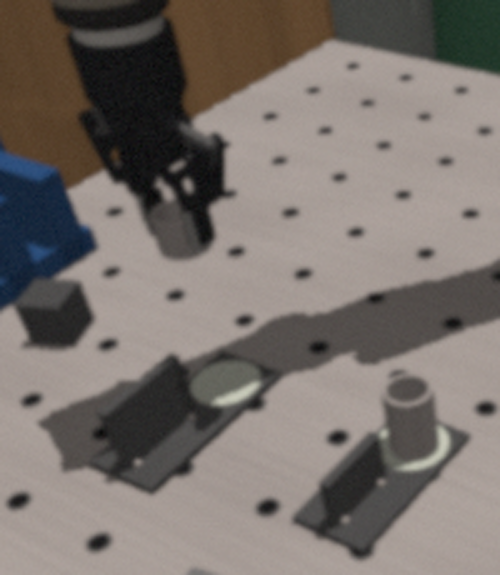

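Request:
step_arm(xyz=[[-0.15,0,0.02],[-0.35,0,0.06],[-0.55,0,0.09],[-0.75,0,0.12],[-0.95,0,0.15],[-0.95,0,0.15],[-0.95,0,0.15]], rotation=[[0,0,0],[0,0,0],[0,0,0],[0,0,0],[0,0,0],[0,0,0],[0,0,0]])

```text
clock: 13.92
tcp_pos: [0.5376, -0.0524, 0.3337]
orientation: [-1.213, 1.21, -1.209]
contact_force: [-0.5, -0.3, -1.8]
grip_width: 0.043
```

Run:
```python
from h import *
go([0.5445,0.117,.08],-np.pi/2)
```

```text
t 13.93 grasp [ 0.5372 -0.0527  0.1787] width 0.043 F [-0.5 -0.3 -1.8] x ang -90.0 tilt [ 0.002 -1.    -0.003]
xyz [-0.5652  0.3279  0.0239] rot [ 0.0018 -0.      0.0012]
```

Request:
step_arm(xyz=[[-0.2,0,0.01],[-0.4,0,0.02],[-0.565,0.1,0.024],[-0.565,0.25,0.024],[-0.565,0.325,0.024],[-0.565,0.325,0.024],[-0.565,0.325,0.024]], rotation=[[0,0,0],[0,0,0],[0,0,0],[0,0,0],[0,0,0],[0,0,0],[0,0,0]])

```text
clock: 14.8
tcp_pos: [0.5451, 0.1158, 0.2363]
orientation: [-1.211, 1.211, -1.211]
contact_force: [0.9, -0.8, -2.2]
grip_width: 0.0429
```

Run:
```python
from h import *
go([0.5445,0.117,.034],-np.pi/2)
from bench import r
for n in("scene","top"):
    f=r.grab_frame(n)["pixels"][:,:,::-1]
    c=f[120:290,260:460] if n=="scene" else f[120:240,200:360]
    cv2.imwrite(f"pics/{n}9.png",cv2.resize(c,None,fx=3.5,fy=3.5,interpolation=cv2.INTER_CUBIC))
```

```text
t 14.8 grasp [0.5448 0.1155 0.0813] width 0.0429 F [ 0.9 -0.8 -2.2] x ang -90.1 tilt [ 0.002 -1.    -0.002]
xyz [-0.0044  0.1577 -0.0017] rot [ 0.0014 -0.0013  0.0013]
```

View pics/scene9.png

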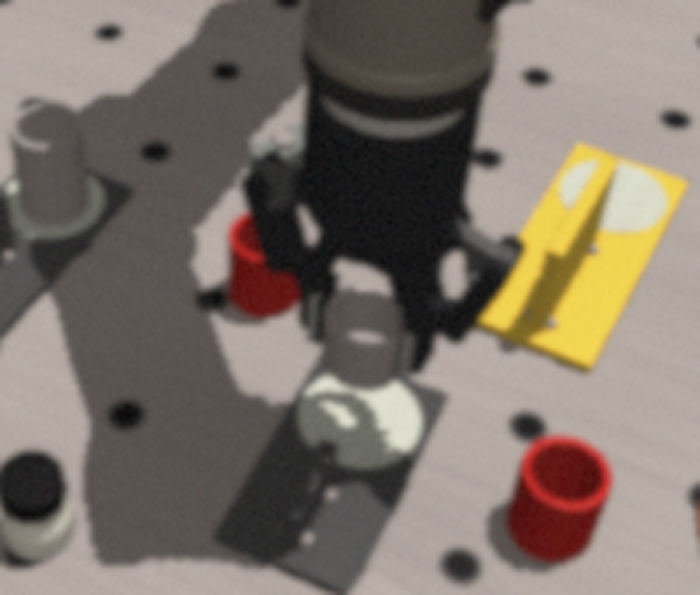

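Request:
step_arm(xyz=[[-0.004,0.08,-0.002],[-0.004,0.13,-0.002],[-0.004,0.15,-0.002],[-0.004,0.156,-0.002],[-0.004,0.16,-0.002],[-0.004,0.162,-0.002],[-0.004,0.164,-0.002],[-0.004,0.164,-0.002]], rotation=[[0,0,0],[0,0,0],[0,0,0],[0,0,0],[0,0,0],[0,0,0],[0,0,0],[0,0,0]])

```text
clock: 15.9
tcp_pos: [0.5447, 0.1175, 0.1879]
orientation: [-1.21, 1.21, -1.211]
contact_force: [0.0, -0.2, -1.9]
grip_width: 0.0432
```

Request:
step_arm(xyz=[[0,0.003,0],[0,0.005,0],[0,0.007,0],[0,0.007,0]], rotation=[[0,0,0],[0,0,0],[0,0,0],[0,0,0]])

```text
clock: 16.4
tcp_pos: [0.5447, 0.1176, 0.1874]
orientation: [-1.21, 1.21, -1.211]
contact_force: [-5.6, -1.4, 15.3]
grip_width: 0.0426
```

Request:
step_arm(xyz=[[0,0,0],[0,0,0],[0,0,0],[0,0,0],[0,0,0]], rotation=[[0,0,0],[0,0,0],[0,0,0],[0,0,0],[0,0,0]], grip=0)

```text
clock: 17.02
tcp_pos: [0.5446, 0.1176, 0.1873]
orientation: [-1.21, 1.21, -1.211]
contact_force: [0.7, -0.5, -0.1]
grip_width: 0.0854
```

Request:
step_arm(xyz=[[0,-0.15,0],[0,-0.35,0],[0,-0.5,0],[0.2,-0.5,-0.04],[0.4,-0.5,-0.1],[0.6,-0.5,-0.15],[0.81,-0.5,-0.21],[0.81,-0.5,-0.21],[0.81,-0.5,-0.21]], rotation=[[0,0,0],[0,0,0],[0,0,0],[0,0,0],[0,0,0],[0,0,0],[0,0,0],[0,0,0],[0,0,0]])

```text
clock: 18.15
tcp_pos: [0.4814, -0.1249, 0.3378]
orientation: [-1.21, 1.21, -1.212]
contact_force: [0.4, -0.1, -0.3]
grip_width: 0.0853
```

Run:
```python
from h import *
go([0.482,-0.1255,.13],-np.pi/2)
from bench import r
for n in("scene","top"):
    f=r.grab_frame(n)["pixels"][:,:,::-1]
    cv2.imwrite(f"pics/{n}10.png",f)
```

```text
t 18.15 grasp [ 0.4813 -0.1251  0.1828] width 0.0853 F [ 0.4 -0.1 -0.3] x ang -90.1 tilt [ 0.002 -1.    -0.   ]
xyz [0.0018 0.176  0.0021] rot [ 0.0002 -0.0013  0.001 ]
```

View pics/scene10.png

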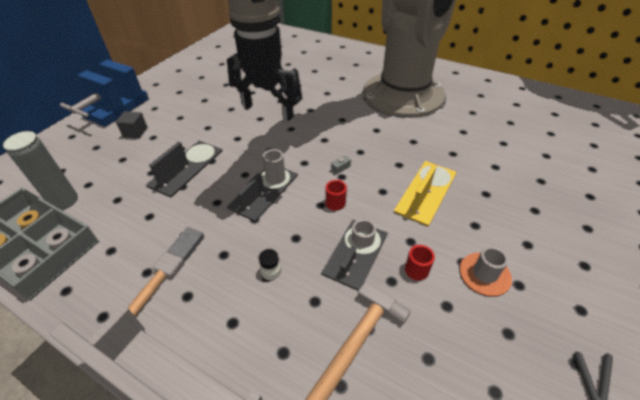

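Request:
step_arm(xyz=[[0.002,0.15,0.002],[0.002,0.28,0.002],[0.002,0.38,0.002],[0.002,0.43,0.002],[0.002,0.443,0.002],[0.002,0.443,0.002],[0.002,0.443,0.002]], rotation=[[0,0,0],[0,0,0],[0,0,0],[0,0,0],[0,0,0],[0,0,0],[0,0,0]])

```text
clock: 19.12
tcp_pos: [0.483, -0.1243, 0.2059]
orientation: [-1.21, 1.206, -1.21]
contact_force: [1.0, 0.4, -0.0]
grip_width: 0.0854
```

Request:
step_arm(xyz=[[0,0,0],[0,0,0],[0,0,0],[0,0,0],[0,0,0],[0,0,0],[0,0,0]], rotation=[[0,0,0],[0,0,0],[0,0,0],[0,0,0],[0,0,0],[0,0,0],[0,0,0]], grip=1, force=50)

```text
clock: 20.0
tcp_pos: [0.4832, -0.1245, 0.2067]
orientation: [-1.209, 1.206, -1.211]
contact_force: [-1.2, -1.4, 7.3]
grip_width: 0.0444
```

Request:
step_arm(xyz=[[0,-0.1,0],[0,-0.25,0],[0,-0.4,0],[0,-0.45,0],[0,-0.45,0]], rotation=[[0,0,0],[0,0,0],[0,0,0],[0,0,0],[0,0,0]])

```text
clock: 20.62
tcp_pos: [0.4827, -0.1243, 0.3416]
orientation: [-1.209, 1.205, -1.212]
contact_force: [-0.4, 0.3, -2.8]
grip_width: 0.0442
```

Run:
```python
from h import *
go([0.494,-0.338,.18],-np.pi/2)
from bench import r
f=r.grab_frame("scene")["pixels"][:,:,::-1]
cv2.imwrite("pics/scene11.png",cv2.resize(f[0:230,110:380],None,fx=2.5,fy=2.5,interpolation=cv2.INTER_CUBIC))
```

```text
t 20.62 grasp [ 0.4832 -0.1246  0.1866] width 0.0442 F [-0.4  0.3 -2.8] x ang -90.0 tilt [ 0.002 -1.     0.003]
xyz [0.7124 0.0236 0.0371] rot [-0.002   0.0005  0.0015]
```

View pics/scene11.png

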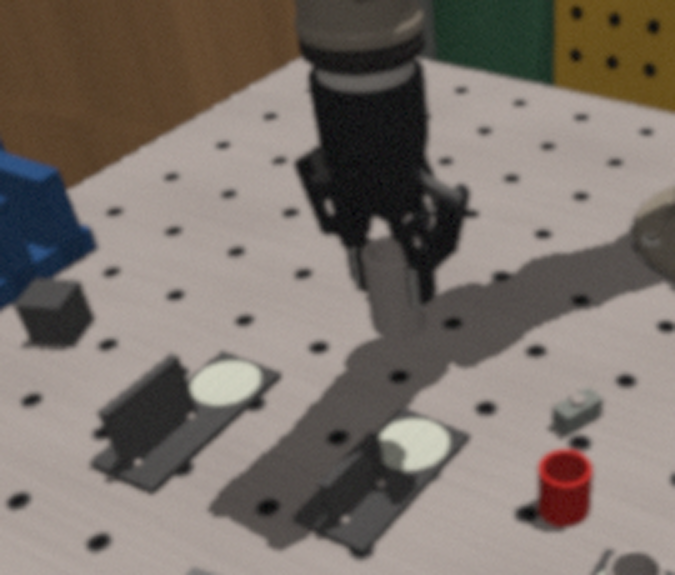

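Request:
step_arm(xyz=[[0.15,0,0.01],[0.35,0,0.02],[0.55,0,0.03],[0.71,0,0.037],[0.71,0,0.037],[0.71,0,0.037]], rotation=[[0,0,0],[0,0,0],[0,0,0],[0,0,0],[0,0,0],[0,0,0]])

```text
clock: 21.42
tcp_pos: [0.4931, -0.3363, 0.3384]
orientation: [-1.211, 1.211, -1.206]
contact_force: [-0.5, 0.6, -3.8]
grip_width: 0.044
```

Run:
```python
from h import *
print('tall',w('scene',200.1,152.9,.008),'mid',w('scene',274.9,177.3,.008))
f=cv2.imread("pics/scene10.png");
go([0.494,-0.338,.053],-np.pi/2)
```

```text
tall [ 0.4944 -0.3396  0.008 ] mid [ 0.4796 -0.1292  0.008 ]
t 21.43 grasp [ 0.4927 -0.3362  0.1834] width 0.044 F [-0.5  0.6 -3.8] x ang -89.9 tilt [-0.001 -1.    -0.003]
xyz [0.006  0.4345 0.0041] rot [ 0.0017  0.0007 -0.0005]
```

Request:
step_arm(xyz=[[0.006,0.12,0.004],[0.006,0.26,0.004],[0.006,0.36,0.004],[0.006,0.4,0.004],[0.006,0.42,0.004],[0.006,0.43,0.004],[0.006,0.435,0.004],[0.006,0.437,0.004],[0.006,0.437,0.004]], rotation=[[0,0,0],[0,0,0],[0,0,0],[0,0,0],[0,0,0],[0,0,0],[0,0,0],[0,0,0],[0,0,0]])

```text
clock: 22.55
tcp_pos: [0.494, -0.3381, 0.2076]
orientation: [-1.211, 1.21, -1.207]
contact_force: [-0.3, 0.7, -4.1]
grip_width: 0.0444
```

Run:
```python
from h import *
go([0.494,-0.338,.053],-np.pi/2)
from bench import r
f=r.grab_frame("scene")["pixels"][:,:,::-1]
cv2.imwrite("pics/scene12.png",cv2.resize(f[60:230,110:310],None,fx=3.5,fy=3.5,interpolation=cv2.INTER_CUBIC))
```

```text
t 22.55 grasp [ 0.4937 -0.3381  0.0526] width 0.0444 F [-0.3  0.7 -4.1] x ang -89.9 tilt [-0.001 -1.    -0.002]
xyz [-0.0005 -0.0012 -0.0001] rot [ 0.0014  0.0006 -0.0003]
```

View pics/scene12.png

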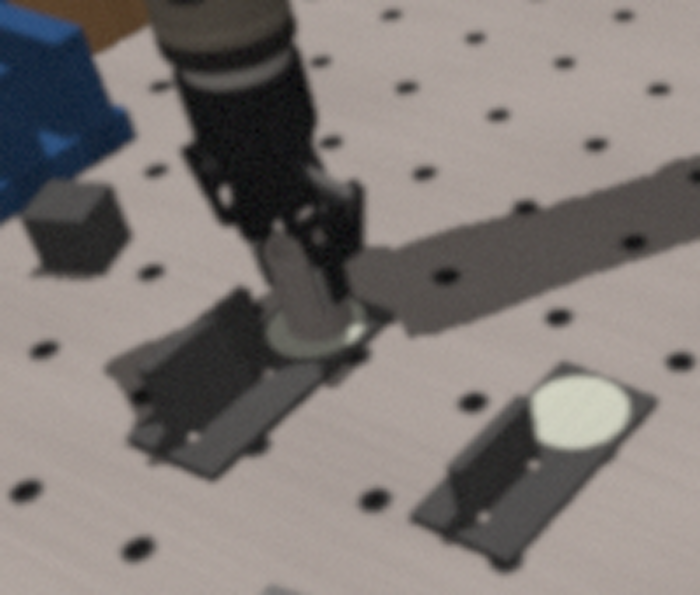

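Request:
step_arm(xyz=[[0,0.003,0],[0,0.005,0],[0,0.006,0],[0,0.006,0]], rotation=[[0,0,0],[0,0,0],[0,0,0],[0,0,0]])

```text
clock: 23.1
tcp_pos: [0.4941, -0.3382, 0.2068]
orientation: [-1.211, 1.21, -1.207]
contact_force: [-3.2, 1.8, 6.7]
grip_width: 0.0444
```

Contact at the expected height; release, lift and travel back toward the disc.

Request:
step_arm(xyz=[[0,0,0],[0,0,0],[0,0,0],[0,0,0],[0,0,0]], rotation=[[0,0,0],[0,0,0],[0,0,0],[0,0,0],[0,0,0]], grip=0)

```text
clock: 23.72
tcp_pos: [0.4941, -0.3382, 0.2067]
orientation: [-1.211, 1.21, -1.207]
contact_force: [0.2, 0.8, -0.5]
grip_width: 0.0853
```

Request:
step_arm(xyz=[[0,-0.15,0],[0,-0.35,0],[0,-0.5,0],[-0.2,-0.5,0],[-0.4,-0.5,0],[-0.7,-0.5,0],[-1,-0.5,0.02],[-1,-0.5,0.02],[-1,-0.5,0.02]], rotation=[[0,0,0],[0,0,0],[0,0,0],[0,0,0],[0,0,0],[0,0,0],[0,0,0],[0,0,0],[0,0,0]])

```text
clock: 24.85
tcp_pos: [0.5002, -0.0333, 0.3571]
orientation: [-1.213, 1.204, -1.2]
contact_force: [0.4, -0.7, 0.8]
grip_width: 0.0853
```

Run:
```python
from h import *
go([0.5065,0.24,.18],-np.pi/2)
from bench import r
for n in("scene","top"):
    f=r.grab_frame(n)["pixels"][:,:,::-1]
    cv2.imwrite(f"pics/{n}13.png",f)
```

```text
t 24.85 grasp [ 0.5    -0.033   0.2021] width 0.0853 F [ 0.4 -0.7  0.8] x ang -89.5 tilt [-0.002 -1.    -0.001]
xyz [-0.9106  0.0757  0.0296] rot [ 0.0008  0.006  -0.0014]
```

View pics/scene13.png

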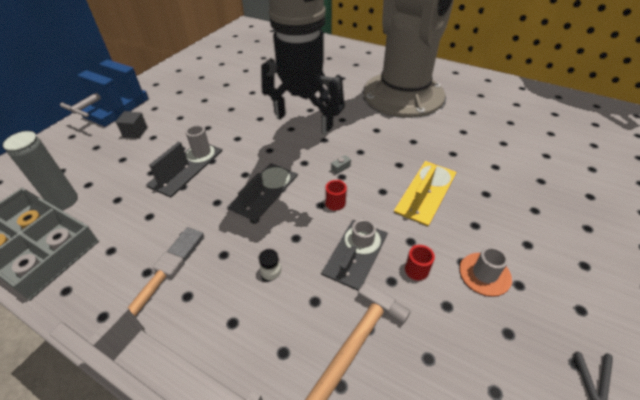

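View pics/top13.png

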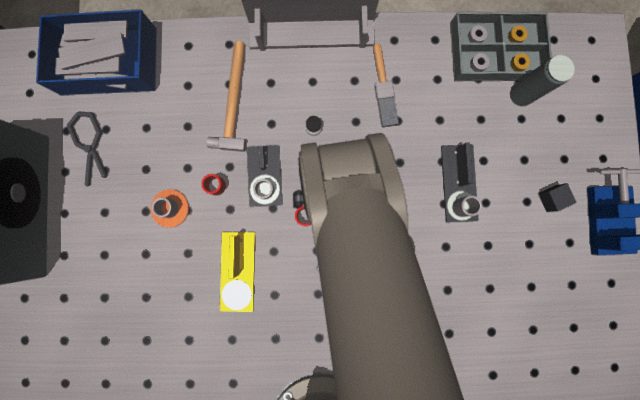

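Request:
step_arm(xyz=[[-0.2,0,0.01],[-0.4,0.03,0.02],[-0.6,0.05,0.03],[-0.8,0.07,0.03],[-0.91,0.07,0.03],[-0.91,0.07,0.03]], rotation=[[0,0.006,0],[0,0.006,0],[0,0.006,0],[0,0.006,0],[0,0.006,0],[0,0.006,0]])

```text
clock: 25.7
tcp_pos: [0.5086, 0.2365, 0.3356]
orientation: [-1.208, 1.215, -1.211]
contact_force: [0.1, -0.2, -0.4]
grip_width: 0.0851
```

Run:
```python
from h import *
go([0.5075,0.3414,.0405],-np.pi/2)
```

```text
t 25.7 grasp [0.5083 0.2366 0.1806] width 0.0851 F [ 0.1 -0.2 -0.4] x ang -90.3 tilt [-0.001 -1.    -0.002]
xyz [-0.3492  0.4673 -0.0045] rot [ 0.0014 -0.0032 -0.0006]
```

Request:
step_arm(xyz=[[-0.2,0,0],[-0.35,0,-0.004],[-0.35,0.1,-0.004],[-0.35,0.2,-0.004],[-0.35,0.3,-0.004],[-0.35,0.4,-0.004],[-0.35,0.45,-0.004],[-0.35,0.467,-0.004],[-0.35,0.467,-0.004],[-0.35,0.467,-0.004]], rotation=[[0,-0.003,0],[0,-0.003,0],[0,-0.003,0],[0,-0.003,0],[0,-0.003,0],[0,-0.003,0],[0,-0.003,0],[0,-0.003,0],[0,-0.003,0],[0,-0.003,0]])

```text
clock: 26.95
tcp_pos: [0.5081, 0.3418, 0.1967]
orientation: [-1.208, 1.211, -1.208]
contact_force: [-0.1, 0.0, 0.6]
grip_width: 0.0854
```

Request:
step_arm(xyz=[[0,0,0],[0,0,0],[0,0,0],[0,0,0],[0,0,0],[0,0,0],[0,0,0]], rotation=[[0,0,0],[0,0,0],[0,0,0],[0,0,0],[0,0,0],[0,0,0],[0,0,0]], grip=1, force=50)

```text
clock: 27.82
tcp_pos: [0.5083, 0.342, 0.1975]
orientation: [-1.207, 1.21, -1.208]
contact_force: [-0.9, -0.9, 4.5]
grip_width: 0.0441
```

Request:
step_arm(xyz=[[0,-0.1,0],[0,-0.25,0],[0,-0.45,0],[0,-0.5,0],[0,-0.5,0]], rotation=[[0,0,0],[0,0,0],[0,0,0],[0,0,0],[0,0,0]])

```text
clock: 28.45
tcp_pos: [0.5082, 0.3415, 0.3477]
orientation: [-1.207, 1.21, -1.208]
contact_force: [-0.6, -0.1, -4.3]
grip_width: 0.044
```

Run:
```python
from h import *
go([0.495,0.06,.19],-np.pi/2)
from bench import r
f=r.grab_frame("scene")["pixels"][:,:,::-1]
c=f[100:320,380:580]
cv2.imwrite(f"pics/scene14.png",cv2.resize(c,None,fx=2.5,fy=2.5,interpolation=cv2.INTER_CUBIC))
```

```text
t 28.45 grasp [0.5083 0.3419 0.1927] width 0.044 F [-0.6 -0.1 -4.3] x ang -90.0 tilt [-0.003 -1.     0.001]
xyz [ 0.9384  0.0068 -0.0435] rot [-0.0006 -0.0003 -0.0016]
```

View pics/scene14.png

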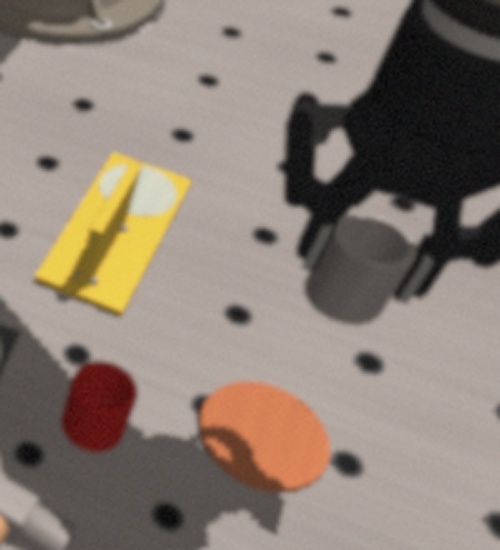

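Request:
step_arm(xyz=[[0.15,0,-0.01],[0.35,0,-0.02],[0.55,0,-0.03],[0.75,0,-0.04],[0.94,0,-0.04],[0.94,0,-0.04],[0.94,0,-0.04]], rotation=[[0,0,0],[0,0,0],[0,0,0],[0,0,0],[0,0,0],[0,0,0],[0,0,0]])

```text
clock: 29.38
tcp_pos: [0.4951, 0.0591, 0.3442]
orientation: [-1.212, 1.214, -1.207]
contact_force: [-0.5, 0.6, -3.3]
grip_width: 0.044
```

Run:
```python
from h import *
go([0.481,-0.1275,.08],-np.pi/2)
```

```text
t 29.38 grasp [0.4944 0.0592 0.1892] width 0.044 F [-0.5  0.6 -3.3] x ang -90.1 tilt [-0.001 -1.    -0.005]
xyz [ 0.6223  0.3639 -0.0448] rot [ 0.003  -0.0006 -0.0004]
```

Request:
step_arm(xyz=[[0.2,0,-0.01],[0.4,0,-0.03],[0.62,0,-0.045],[0.622,0.15,-0.045],[0.622,0.28,-0.045],[0.622,0.36,-0.045],[0.622,0.36,-0.045],[0.622,0.36,-0.045]], rotation=[[0.003,0,0],[0.003,0,0],[0.003,0,0],[0.003,0,0],[0.003,0,0],[0.003,0,0],[0.003,0,0],[0.003,0,0]])

```text
clock: 30.38
tcp_pos: [0.4817, -0.1264, 0.2366]
orientation: [-1.208, 1.209, -1.208]
contact_force: [0.3, -0.8, -3.1]
grip_width: 0.0437
```

Run:
```python
from h import *
go([0.481,-0.1275,.045],-np.pi/2)
from bench import r
f=r.grab_frame("scene")["pixels"][:,:,::-1]
cv2.imwrite("pics/scene15.png",cv2.resize(f[60:230,170:370],None,fx=3.5,fy=3.5,interpolation=cv2.INTER_CUBIC))
```

```text
t 30.38 grasp [ 0.4818 -0.1263  0.0816] width 0.0437 F [ 0.3 -0.8 -3.1] x ang -89.9 tilt [-0.001 -1.     0.001]
xyz [ 0.0037  0.122  -0.0023] rot [-0.0004  0.0006 -0.0007]
```

View pics/scene15.png

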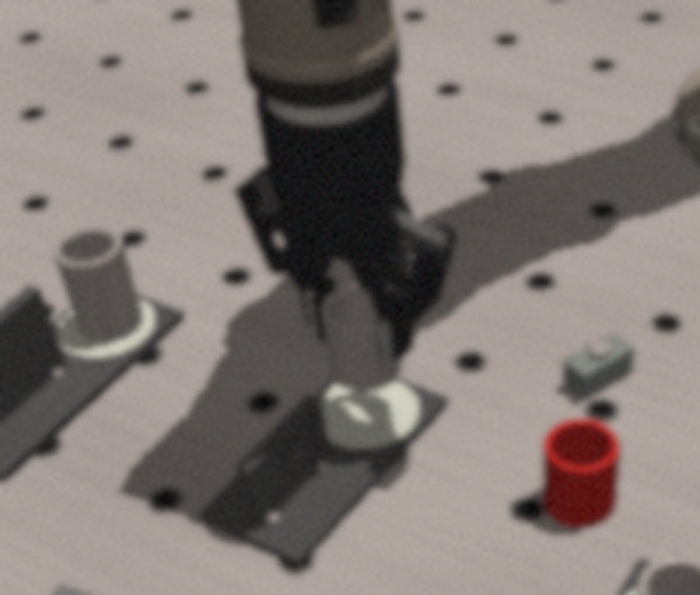

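Request:
step_arm(xyz=[[0.004,0.05,-0.002],[0.004,0.09,-0.002],[0.004,0.11,-0.002],[0.004,0.118,-0.002],[0.004,0.122,-0.002],[0.004,0.124,-0.002],[0.004,0.126,-0.002],[0.004,0.126,-0.002]], rotation=[[0,0,0],[0,0,0],[0,0,0],[0,0,0],[0,0,0],[0,0,0],[0,0,0],[0,0,0]])

```text
clock: 31.42
tcp_pos: [0.4814, -0.1279, 0.1995]
orientation: [-1.207, 1.208, -1.209]
contact_force: [0.3, -0.1, -2.5]
grip_width: 0.0442
```

Request:
step_arm(xyz=[[0,0.002,0],[0,0.004,0],[0,0.006,0],[0,0.006,0]], rotation=[[0,0,0],[0,0,0],[0,0,0],[0,0,0]])

```text
clock: 31.92
tcp_pos: [0.4814, -0.1279, 0.1993]
orientation: [-1.208, 1.207, -1.21]
contact_force: [-6.0, 0.5, 20.8]
grip_width: 0.0442
```

Request:
step_arm(xyz=[[0,0,0],[0,0,0],[0,0,0],[0,0,0],[0,0,0]], rotation=[[0,0,0],[0,0,0],[0,0,0],[0,0,0],[0,0,0]], grip=0)

```text
clock: 32.55
tcp_pos: [0.4814, -0.1279, 0.1992]
orientation: [-1.208, 1.207, -1.21]
contact_force: [-0.5, -0.3, -0.2]
grip_width: 0.0851
```

Request:
step_arm(xyz=[[0,-0.1,0],[0,-0.25,0],[0,-0.45,0],[0,-0.65,0],[0,-0.65,0],[-0.3,-0.65,0.1],[-0.6,-0.65,0.1],[-0.9,-0.65,0.1],[-1,-0.65,0.1],[-1,-0.65,0.1]], rotation=[[0,0,0],[0,0,0],[0,0,0],[0,0,0],[0,0,0],[0,0,0],[0,0,0],[0,0,0],[0,0,0],[0,0,0]])

```text
clock: 33.8
tcp_pos: [0.5103, 0.1744, 0.3934]
orientation: [-1.209, 1.207, -1.209]
contact_force: [1.0, -1.3, -0.2]
grip_width: 0.0854
```

Request:
step_arm(xyz=[[-0.3,0,0],[-0.5,0,0],[-0.7,0,0],[-0.7,0,0],[-0.7,0,0],[-0.7,0,0]], rotation=[[0,0,0],[0,0,0],[0,0,0],[0,0,0],[0,0,0],[0,0,0]])

```text
clock: 34.55
tcp_pos: [0.5106, 0.3825, 0.3926]
orientation: [-1.21, 1.208, -1.211]
contact_force: [0.2, -1.3, -0.2]
grip_width: 0.0857
```

Run:
```python
from h import *
from bench import r
g={}
for n in("scene","top"):
    f=r.grab_frame(n)["pixels"][:,:,::-1]
    cv2.imwrite(f"pics/{n}16.png",f); g[n]=f
t=g["top"]
cv2.imwrite("pics/a16.png",cv2.resize(t[130:240,235:395],None,fx=5,fy=5,interpolation=cv2.INTER_CUBIC))
cv2.imwrite("pics/b16.png",cv2.resize(t[130:240,340:500],None,fx=5,fy=5,interpolation=cv2.INTER_CUBIC))
cv2.imwrite("pics/s16.png",cv2.resize(g["scene"][120:290,140:400],None,fx=3,fy=3,interpolation=cv2.INTER_CUBIC))
```

```text
(no output)
```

View pics/s16.png

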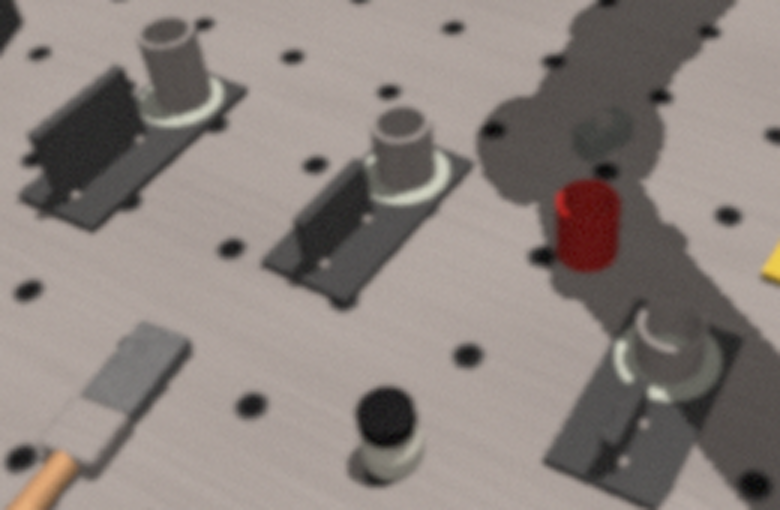

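View pics/a16.png

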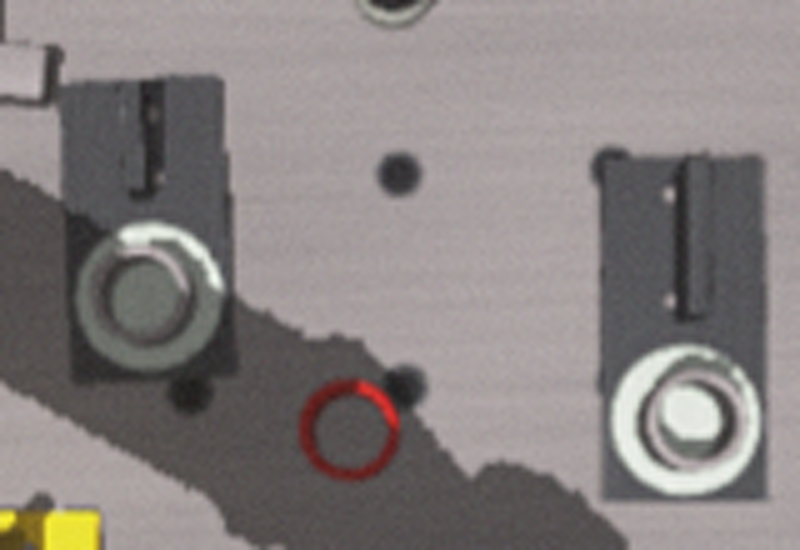

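View pics/b16.png

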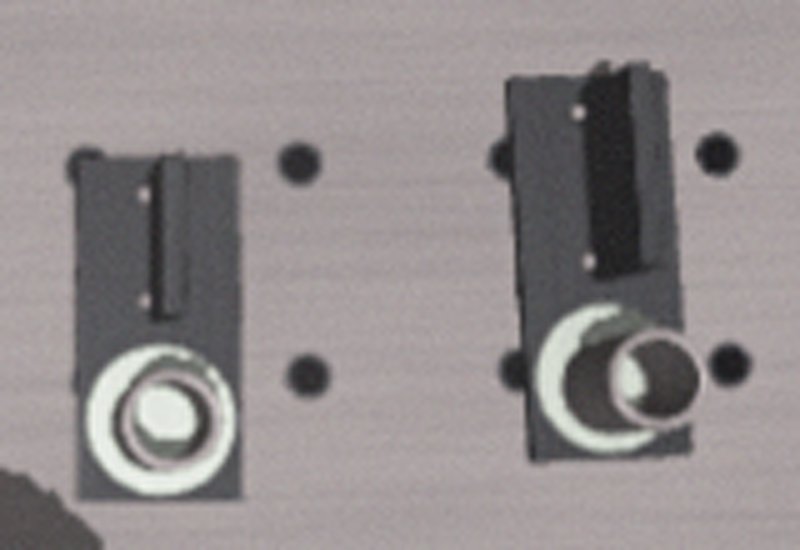

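Run:
```python
from h import *
P=lambda x,y,u0,v0:((x+.5)/5-.5+u0,(y+.5)/5-.5+v0)
T={'low':[.5438,.1176],'mid':[.4806,-.1285],'tall':[.4945,-.3395]}
S=lambda x,y:((x+.5)/3-.5+140,(y+.5)/3-.5+120)
for n,x,y,u,z,sx,sy in [('low',143,295,235,.042,672,331),('mid',693,419,235,.058,401,126),('tall',657,380,340,.074,167,32)]:
    a=w('top',*P(x,y,u,130),z);b=w('scene',*S(sx,sy),z)
    print(n,((a[:2]-T[n])*1000).round(1),((b[:2]-T[n])*1000).round(1))
from bench import r
o=r.get_obs();print(o['clock'],np.abs(o['qvel']).max())
```

```text
low [-1.9 -1.5] [4.1 1.2]
mid [-0.8  3.7] [1.4 2.8]
tall [-4.   4.1] [-4.  3.]
34.65 0.006813150022986542
```

Run:
```python
from bench import r
print(r.hand_in())
```

```text
the job is handed in; nothing more can be done
None
```

I moved all three tubes to their matching plates and handed the job in at about 35 s. I parked the medium tube on the copper disc, moved short to `plate_low` and long to `plate_tall`, then put medium on `plate_mid`.

My last camera checks showed all three tubes upright in the centre of their spots:

| Tube | Plate | Offset of tube top from spot centre, top view | Same, scene view |
|---|---|---|---|
| short | `plate_low` | about 2.4 mm | about 4.3 mm |
| medium | `plate_mid` | about 3.8 mm | about 3.1 mm |
| long | `plate_tall` | about 5.7 mm | about 5 mm |

- **Disagreement:** for the short tube the two cameras differed by 6 mm in x. All readings stay within the 13 mm limit.
- **Resting height:** each tube was lowered until the wrist force showed contact, at the height expected for the plate, before release.
- **Bystanders:** the jar and magnet looked unmoved in the pictures.
- **Robot:** the arm was clear of everything, with the gripper open and nearly at rest, at hand-in.
- **Not measured:** I did not measure the tubes' tilt or speed; "upright and still" comes from the pictures. The hand-in gave no verdict.

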